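# Shim the rocking corner of a balance plate

### The arm

A 7-joint arm with a two-finger parallel gripper is mounted at the origin on the work surface. World frame = base frame: x ahead of the robot, y to its left, z up, the work surface at z = 0. Lengths are in m, angles in rad, forces in N, time in s.
With the tool pointing down it reaches from about 0.425 to 0.95 m from the base axis. Payload 16.7 kg.
Tool frame: the origin (TCP) lies midway between the tips of the shut fingers; the grasp point (between the pads) lies 19 mm behind it; x points along the fingers, z is the direction in which the jaws open and shut, and the axes are right-handed (so a half turn about x gives the same grasp; the last joint's range is limited). The gripper opens to 94 mm and grips with 3 to 60 N. Pads are 16 mm wide; open, the fingers measure 119 mm over their backs; the gripper's body (75 mm by 177 mm) begins 78 mm behind the grasp point.
Start: joints at [-1.333, 0.426, 0.074, 1.606, -0.034, 1.111, -0.067], TCP at [0.255, 0.625, 0.205] pointing down, gripper open.
Joint ranges: [-2.85, 2.85], [-0.5, 2.14], [-1.23, 1.37], [0.21, 2.46], [-1.02, 4.16], [0.16, 2.05], [-2.73, 2.73]. Speed limits (rad/s): [1.89, 1.89, 2.39, 2.39, 3.01, 3.01, 3.01].

### API

Orientations are given as a unit quaternion [w, x, y, z].
In Python, from bench import arm, gripper_to, kinematics, cams gives the robot as it stands. The module is installed in compiled form; this text tells all that it offers. Calls block until the motion is done:
- arm.move_pose(position, orientation): joint-space move of the TCP to a pose.
- arm.servo_line(position, rot=None, speed=0.15, threshold=None): straight line of the TCP; rot=None keeps the orientation; speed is the mean speed in m/s. With threshold (N) it stops when the force on the tool has changed by that much, and returns True; else False.
- arm.set_joints(angles): joint-space move.
- gripper_to(opening, effort=None): finger opening in m; effort is the grip in N (None keeps the last); returns when the fingers have stopped.
- arm.dwell(seconds).
- kinematics.inverse_kinematics(position, orientation): joint angles nearest the present ones, or None.
- cams.grab_frame(name): name is "scene" or "top"; returns (picture, depth): 480x640x3 uint8, red, green, blue; 480x640 float32, m along the optical axis (not along the pixel's ray), 0 where there is no reading.
- cams.camera_params(name): a dict with "vertical_fov" (degrees; the focal length in pixels is half the picture's height over the tangent of half this angle, whatever the lens; pixels are square), "cx", "cy" (the principal point, pixels), "rvec" (rotation vector, rad) and "tvec" (3), from world to camera coordinates, as OpenCV has them. Camera axes: x right, y down, z forward; pixel columns grow to the right and rows downward; lengths in m; the calibration is good to about 2 mm. A picture is of the moment at which its call begins. camera_params takes no time and is no camera call.
A pose or a line that the arm cannot do raises arm.Unreachable and nothing moves.
- arm.hand_in(): hands the job in, once; it reports no verdict.
Readings, each from a call of its own:
- arm.current_time_s(): time.
- arm.current_joint_positions(): joint angles.
- arm.current_dq(): joint speeds.
- arm.current_joint_efforts(): joint torques, N m.
- arm.current_tool_pos(): TCP position.
- arm.current_orientation(): TCP orientation.
- arm.current_contact_force(): force on the tool from outside, world axes, zero at the start.
- arm.current_moment(): the same for the moment, N m.
- arm.current_grip_width(): finger opening in m.
Only numpy, scipy, OpenCV 4.12 (cv2) and the standard library are available. Lean on these libraries where they do the work, as an engineer would, in place of code of your own. Each camera call takes 0.05 s, during which the arm holds its last target.

### The job

The aluminium plate for the lab balance rocks at one corner. Press down on its corners with the fingertips to find the one that dips, then press the shim lever beside that corner down until it is fully flat. Do not grasp, lift or shift the plate, leave the other three levers up, and leave everything else where it is.

Things in the scene. Friction and masses are not known exactly. Their poses are not given: they have to be found in the camera images.
- plate: loose level aluminium plate, 170 (its x) x 150 (its y) x 12 mm, 1.5 kg, on a dark tray; origin at the centre of its underside, 20 mm above the bench (its top: 32 mm). x points away from the robot (yaw within 0.25 rad), y to the robot's left. At one corner, any of the four, a press of about 2 to 5 N makes it dip about 5 mm until it meets a low pad; it comes back when let go. Other corners are firm
- tray: dark steel tray under the plate, fixed to the bench, 176 x 156 mm, 6 mm thick; origin at the centre of its underside, below the plate's middle, same axes as the plate. Carries a hidden rubber pad for the plate's middle and one for each corner (one of these too low), and the four levers
- corner_near_left (a point): point on the plate's top face near its near-left corner, 20 mm in from both edges, where to press (near = towards the robot, left = the robot's left); 32 mm above the bench at rest, moves with the plate
- corner_near_right (a point): point on the plate's top face near its near-right corner, 20 mm in from both edges, where to press (near = towards the robot, left = the robot's left); 32 mm above the bench at rest, moves with the plate
- corner_far_left (a point): point on the plate's top face near its far-left corner, 20 mm in from both edges, where to press (near = towards the robot, left = the robot's left); 32 mm above the bench at rest, moves with the plate
- corner_far_right (a point): point on the plate's top face near its far-right corner, 20 mm in from both edges, where to press (near = towards the robot, left = the robot's left); 32 mm above the bench at rest, moves with the plate
- lever_near_left (a joint): dark steel shim lever of the near-left corner: 0 = up, 0.40 rad = flat, on its stop; starts at 0 to 0.05. Hinge along the plate's x, 6 mm outside the plate's left edge, 15 mm above the bench, 55 mm from the plate's middle along x; reaches 50 mm out from the hinge. Stiff: stays where it is left, moves under about 5 to 6 N down on its paddle; when flat its toe supports the plate
- paddle_near_left (a point): centre of the top face of that near-left lever's paddle (28 along the plate's x by 24 mm), 38 mm out from the hinge; about 32 mm above the bench when up, 17 mm when flat, moving with the lever
- lever_near_right (a joint): dark steel shim lever of the near-right corner: 0 = up, 0.40 rad = flat, on its stop; starts at 0 to 0.05. Hinge along the plate's x, 6 mm outside the plate's right edge, 15 mm above the bench, 55 mm from the plate's middle along x; reaches 50 mm out from the hinge. Stiff: stays where it is left, moves under about 5 to 6 N down on its paddle; when flat its toe supports the plate
- paddle_near_right (a point): centre of the top face of that near-right lever's paddle (28 along the plate's x by 24 mm), 38 mm out from the hinge; about 32 mm above the bench when up, 17 mm when flat, moving with the lever
- lever_far_left (a joint): dark steel shim lever of the far-left corner: 0 = up, 0.40 rad = flat, on its stop; starts at 0 to 0.05. Hinge along the plate's x, 6 mm outside the plate's left edge, 15 mm above the bench, 55 mm from the plate's middle along x; reaches 50 mm out from the hinge. Stiff: stays where it is left, moves under about 5 to 6 N down on its paddle; when flat its toe supports the plate
- paddle_far_left (a point): centre of the top face of that far-left lever's paddle (28 along the plate's x by 24 mm), 38 mm out from the hinge; about 32 mm above the bench when up, 17 mm when flat, moving with the lever
- lever_far_right (a joint): dark steel shim lever of the far-right corner: 0 = up, 0.40 rad = flat, on its stop; starts at 0 to 0.05. Hinge along the plate's x, 6 mm outside the plate's right edge, 15 mm above the bench, 55 mm from the plate's middle along x; reaches 50 mm out from the hinge. Stiff: stays where it is left, moves under about 5 to 6 N down on its paddle; when flat its toe supports the plate
- paddle_far_right (a point): centre of the top face of that far-right lever's paddle (28 along the plate's x by 24 mm), 38 mm out from the hinge; about 32 mm above the bench when up, 17 mm when flat, moving with the lever
- bubble_level: bystander: round brass bubble level, 34 mm across, 12 mm high, standing loose in the middle of the plate; origin under its centre
- weight: bystander: small steel calibration weight, 22 mm across, 31 mm high, standing on the bench between the two left levers; origin under its centre
- vial: bystander: small amber vial, 22 mm across, 42 mm high, standing on the bench between the two right levers; origin under its centre
- tube_rack: bystander: white foam rack of capped tubes, 75 x 120 mm, 75 mm high, beyond the plate; origin under its centre
- beaker: bystander: glass beaker, 76 mm across, 95 mm high, left of the plate; origin under its centre
- marker: bystander: black marker pen lying down, 120 mm long, 14 mm thick, near the robot; origin under its middle
- safety_glasses: bystander: clear safety glasses with black arms, 140 mm wide, 50 mm high, right of the plate; origin under their middle
Mind the look-alikes: they are no part of the job. There is more than one size of the plate; the one meant has the size given above.

How it is judged:
By the outcome, as a careful person would: the job done as asked, in the order asked, and still so for the second after the job is handed in, with the robot touching nothing.
It also fails if it takes over 51 s, if anything falls off the work surface, if the arm or the gripper's body presses on something with over 40 N, if the wrist force passes 120 N, or if a joint passes its speed limit or range.

## Working session

There is one attempt and no reset: what is moved stays moved. The work goes in short steps, each a Python script; the robot and the scene stay as the last script left them, time stands still between calls to the robot, and variables do not carry over. Pictures are saved under pics/ and viewed, and the job is handed in when it is done.

```bash
mkdir -p pics; ls; python3 - <<'E'
from bench import arm, cams
import cv2, numpy as np
for n in ("scene","top"):
    p,d=cams.grab_frame(n); cv2.imwrite(f"pics/{n}0.png",p[:,:,::-1]); np.save(f"{n}0.npy",d); print(n,cams.camera_params(n))
print(arm.current_time_s(),arm.current_tool_pos(),arm.current_orientation(),arm.current_contact_force(),arm.current_grip_width())
E
```

```text
pics
scene {'vertical_fov': 53.57808559880504, 'cx': 314.86249944736994, 'cy': 243.43673555432446, 'rvec': array([ 2.00971237,  1.35988198, -0.59240124]), 'tvec': array([-0.15379575, -0.32753162,  1.55131433])}
top {'vertical_fov': 52.761412498424086, 'cx': 325.3815656191864, 'cy': 252.72847690902827, 'rvec': array([ 2.17135959, -2.17701526,  0.02909745]), 'tvec': array([-0.01939641,  0.5716404 ,  1.03043159])}
0.1 [0.25452899 0.62474196 0.20483957] [ 0.58646519 -0.39482038  0.58711099  0.39430462] [-1.02103187  0.60351209  0.32546051] 0.09430915201065783
```

View pics/scene0.png

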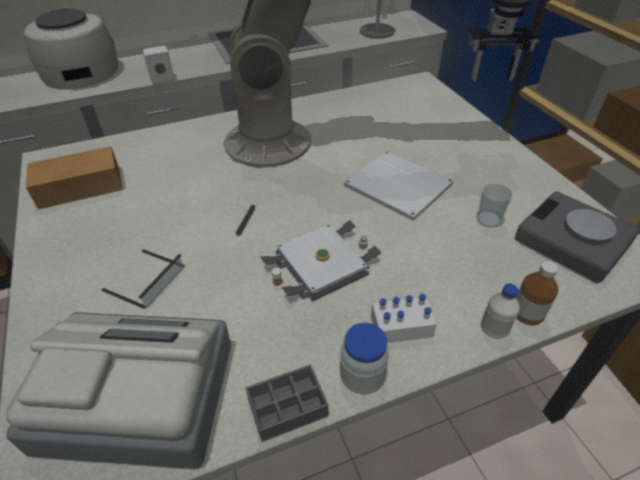

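View pics/top0.png

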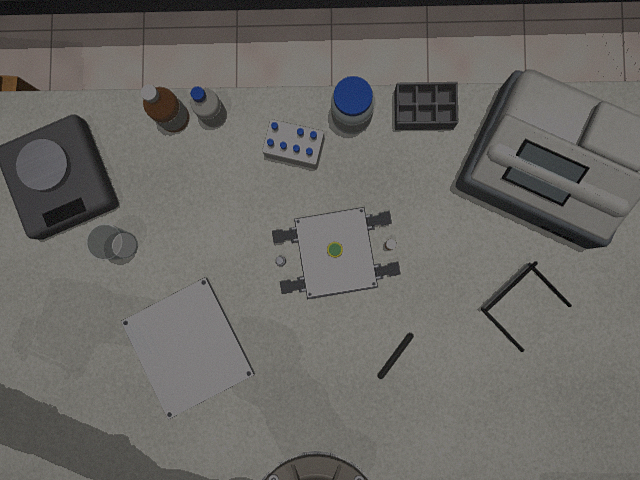

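Two plates could be meant: A at top-view pixel (336,252), with four levers and a bubble level, and B at (188,347), which is bigger and has no levers. A fits the description. I'll measure both and check a crop.

```bash
cat > h.py <<'E'
import numpy as np, cv2
from bench import cams
def cam(n):
    c=cams.camera_params(n); f=240/np.tan(np.radians(c["vertical_fov"]/2))
    K=np.array([[f,0,c["cx"]],[0,f,c["cy"]],[0,0,1]]); R=cv2.Rodrigues(c["rvec"])[0]; return K,R,c["tvec"],c["rvec"]
def ray(n,px,z):
    K,R,t,_=cam(n); px=np.atleast_2d(px).astype(float)
    d=(R.T@np.linalg.inv(K)@np.c_[px,np.ones(len(px))].T).T; C=-R.T@t
    return C+d*((z-C[2])/d[:,2])[:,None]
def proj(n,P):
    K,R,t,rv=cam(n); return cv2.projectPoints(np.atleast_2d(P).astype(float),rv,t,K,None)[0][:,0]
E
python3 - <<'E'
from h import *
p=cv2.imread("pics/top0.png")
g=cv2.cvtColor(p,cv2.COLOR_BGR2HSV)
print(p[230,320],p[230,350],p[280,330],p[320,320],p[200,300],p[340,190])
x0,y0,x1,y1=255,190,415,315
cv2.imwrite("pics/crop0.png",cv2.resize(p[y0:y1,x0:x1],None,fx=4.8,fy=4.8,interpolation=cv2.INTER_CUBIC))
d=np.load("top0.npy"); 
for q in [(320,230),(350,280),(320,330),(188,347)]:
    K,R,t,_=cam("top"); P=R.T@(np.linalg.inv(K)@np.array([*q,1])*d[q[1],q[0]]-t); print(q,P)
E
```

```text
[129 125 131] [127 123 127] [126 126 128] [115 122 122] [118 122 127] [126 127 128]
(320, 230) [ 0.61969757 -0.00984122  0.02973597]
(350, 280) [ 0.51248092 -0.07351979  0.03566272]
(320, 330) [ 0.4037545  -0.00822275 -0.00191564]
(188, 347) [0.36877907 0.27609208 0.01772061]
```

View pics/crop0.png

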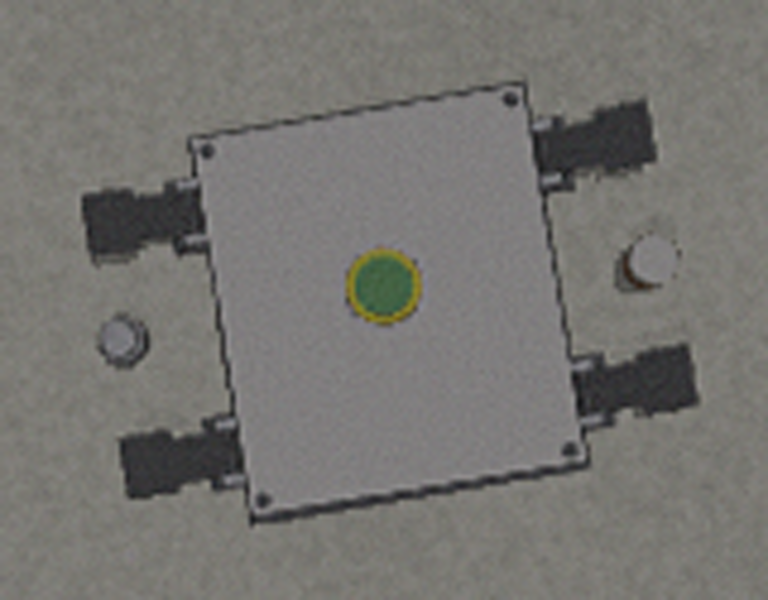

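The crop shows plate A with the bubble level at its middle (crop 384,287), a weight at left (122,340), a vial at right (652,260), and four dark paddles. I'll fit its pose next.

```bash
cat > pose.py <<'E'
from h import *
def plate(p,verbose=True):
    b=cv2.bilateralFilter(p,7,30,3).astype(int)
    m=((b[:,:,0]-b[:,:,1]>0)&(b.sum(2)>330)).astype(np.uint8)*255
    m[:190]=0;m[315:]=0;m[:,:255]=0;m[:,415:]=0
    m=cv2.morphologyEx(m,cv2.MORPH_CLOSE,np.ones((3,3)))
    m=cv2.morphologyEx(m,cv2.MORPH_OPEN,np.ones((9,9)))
    cs,_=cv2.findContours(m,cv2.RETR_EXTERNAL,cv2.CHAIN_APPROX_NONE)
    c=max(cs,key=cv2.contourArea)
    W=ray("top",c[:,0],0.032)[:,:2].astype(np.float32)
    r=cv2.minAreaRect(W); bx=cv2.boxPoints(r)
    return m,r,bx
if __name__=="__main__":
    p=cv2.imread("pics/top0.png")
    m,r,bx=plate(p); print(r,bx)
    # bubble
    hsv=cv2.cvtColor(p,cv2.COLOR_BGR2HSV); s=((hsv[:,:,1]>80)).astype(np.uint8); s[:,:320]=0;s[:,355:]=0;s[:235]=0;s[268:]=0
    ys,xs=np.nonzero(s); print("bubble",ray("top",[[xs.mean(),ys.mean()]],0.044))
    # dark levers
    dk=(p.astype(int).max(2)<75).astype(np.uint8)*255; dk[:190]=0;dk[315:]=0;dk[:,:255]=0;dk[:,415:]=0
    dk=cv2.morphologyEx(dk,cv2.MORPH_OPEN,np.ones((7,7)))
    n,l,st,ce=cv2.connectedComponentsWithStats(dk)
    for i in range(1,n): print(st[i],ce[i],ray("top",[ce[i]],0.031))
    v=p.copy(); v[m>0]=(0,200,0); v[dk>0]=(0,0,255)
    cv2.imwrite("pics/mask0.png",cv2.resize(v[190:315,255:415],None,fx=4.8,fy=4.8,interpolation=cv2.INTER_NEAREST))
E
python3 pose.py
```

```text
((0.6427636742591858, -0.07523520290851593), (0.0320664644241333, 0.025832990184426308), 89.67650604248047) [[ 0.62975687 -0.09119526]
 [ 0.6555894  -0.09134111]
 [ 0.6557705  -0.05927515]
 [ 0.62993795 -0.0591293 ]]
bubble [[ 0.57748871 -0.04104183  0.044     ]]
[367 212  24  14 262] [379.27862595 219.1221374 ] [[ 0.64224719 -0.13668199  0.031     ]]
[273 230  24  13 262] [283.59541985 235.35877863] [[0.60841345 0.06832663 0.031     ]]
[375 263  24  13 254] [387.55511811 269.72047244] [[ 0.53413942 -0.15329045  0.031     ]]
[281 280  24  13 251] [291.84063745 285.58565737] [[0.5008251 0.0502945 0.031    ]]
```

View pics/mask0.png

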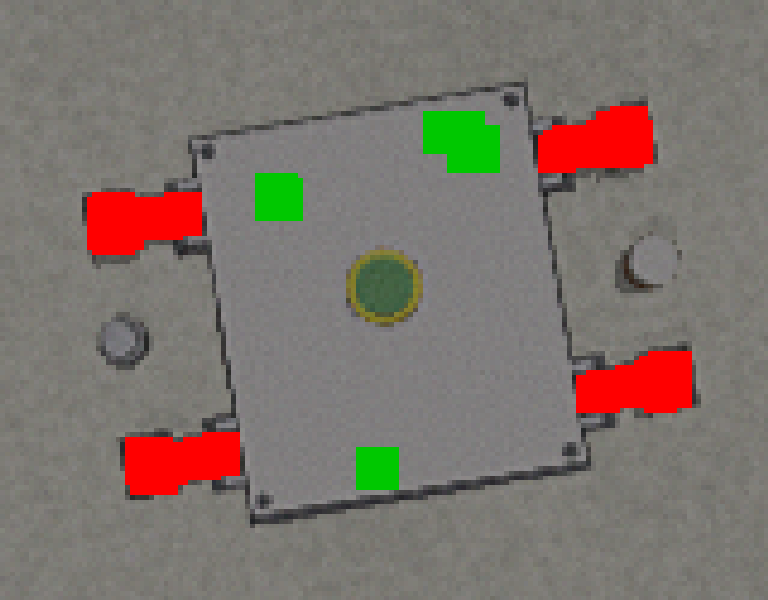

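```bash
python3 - <<'E'
from h import *
c=np.array([(193,142),(523,86),(584,457),(253,513)])/4.8+np.array([255,190])-0.5+0.5/4.8
W=ray("top",c,0.032)[:,:2]; print(W, W.mean(0))
for i in range(4):
    e=W[(i+1)%4]-W[i]; print(np.linalg.norm(e),np.arctan2(e[1],e[0]))
C=np.array([.5718,-.0428]);yaw=.161;R=np.array([[np.cos(yaw),-np.sin(yaw)],[np.sin(yaw),np.cos(yaw)]])
p=cv2.resize(cv2.imread("pics/scene0.png")[200:310,240:400],None,fx=5,fy=5,interpolation=cv2.INTER_CUBIC)
t=cv2.resize(cv2.imread("pics/top0.png")[190:315,255:415],None,fx=4.8,fy=4.8,interpolation=cv2.INTER_CUBIC)
def L(x,y,z): return [*(C+R@[x,y]),z]
for P,col in [([L(sx*.085,sy*.075,.032) for sx,sy in((1,1),(1,-1),(-1,-1),(-1,1))],(0,0,255)),([L(sx*.055,sy*.119,.032) for sx in(1,-1) for sy in(1,-1)],(0,255,0)),([L(sx*.065,sy*.055,.032) for sx in(1,-1) for sy in(1,-1)],(255,0,0))]:
    for n,im,o,s in(("scene",p,(240,200),5),("top",t,(255,190),4.8)):
        for q in proj(n,P): cv2.circle(im,tuple(int(v) for v in (q-o+.5)*s),4,col,-1)
cv2.imwrite("pics/ov_s.png",p);cv2.imwrite("pics/ov_t.png",t)
E
```

```text
[[ 0.64305964  0.04416558]
 [ 0.66729219 -0.1032897 ]
 [ 0.50222701 -0.12909552]
 [ 0.4776979   0.01716511]] [ 0.57256919 -0.04276363]
0.14943317512307916 -1.40791397799067
0.16707020359187594 -2.986510813659218
0.14830323794481887 1.7369582121806868
0.16755157448260385 0.16185290628624305
```

View pics/ov_s.png

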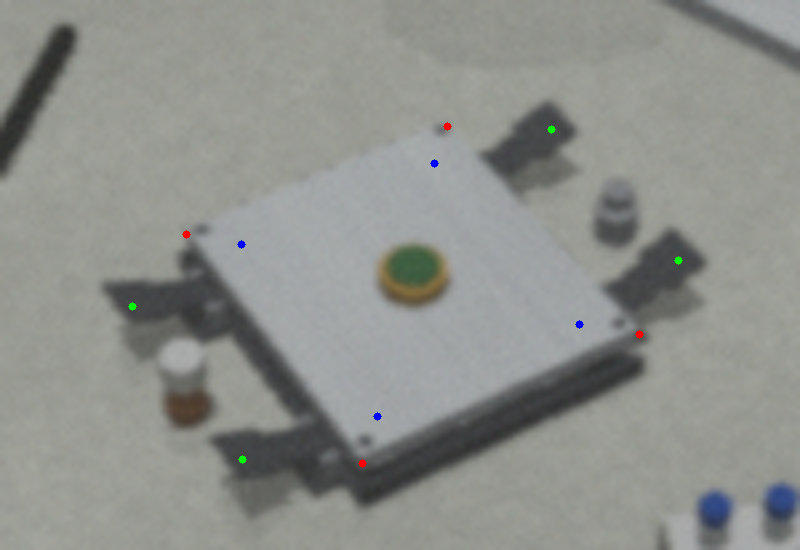

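View pics/ov_t.png

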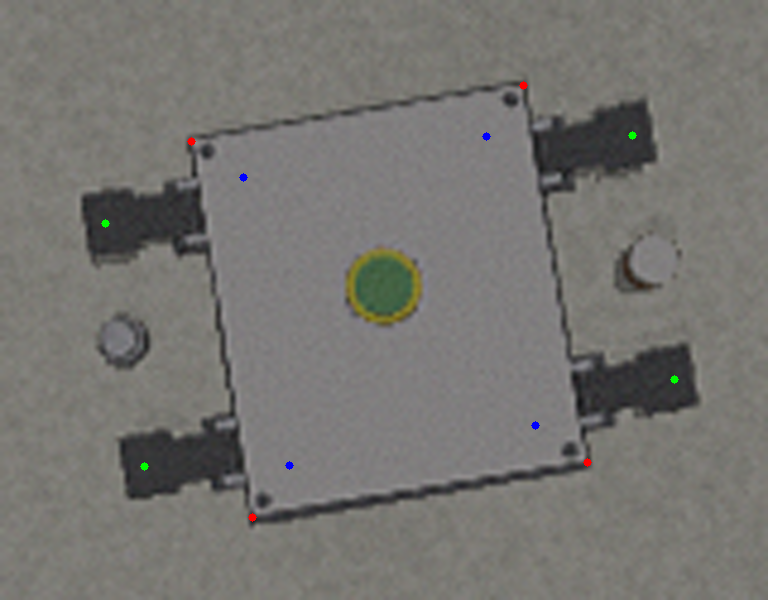

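The overlay agrees to about 2 mm in both views: red plate corners, blue press points, green paddles. Next I'll shut the gripper, move above near-left and do the first press.

```bash
cat > act.py <<'E'
from h import *
from bench import arm,gripper_to,kinematics
from scipy.spatial.transform import Rotation as Ro
C=np.array([.572,-.0435]);yaw=.161
R=np.array([[np.cos(yaw),-np.sin(yaw)],[np.sin(yaw),np.cos(yaw)]])
def L(x,y,z): return np.array([*(C+R@[x,y]),z])
S={"near_left":(-1,1),"near_right":(-1,-1),"far_left":(1,1),"far_right":(1,-1)}
def corner(n,z): return L(S[n][0]*.065,S[n][1]*.055,z)
def paddle(n,z): return L(S[n][0]*.055,S[n][1]*.119,z)
def quat(s):
    x=np.array([0,0,-1.]); z=s*np.array([np.cos(yaw),np.sin(yaw),0]); y=np.cross(z,x)
    return Ro.from_matrix(np.c_[x,y,z]).as_quat(scalar_first=True)
def press(n):
    arm.servo_line(corner(n,.038),speed=.12); arm.dwell(.2)
    f0=arm.current_contact_force()
    hit=arm.servo_line(corner(n,.026),speed=.012,threshold=6.5)
    p=arm.current_tool_pos();f=arm.current_contact_force()
    print(n,hit,"z",p.round(4),"dF",(f-f0).round(2),"t",arm.current_time_s(),flush=True)
    arm.servo_line(corner(n,.07),speed=.1)
E
python3 - <<'E'
from act import *
q0=arm.current_joint_positions()
best=None
for s in(1,-1):
    q=kinematics.inverse_kinematics(corner("near_left",.2),quat(s))
    print(s,q)
    if q is not None and (best is None or np.abs(q-q0).max()<best[0]): best=(np.abs(q-q0).max(),s)
s=best[1]; print(s); open("s.txt","w").write(str(s))
gripper_to(0.0)
arm.move_pose(corner("near_left",.2),quat(s))
print(arm.current_time_s(),arm.current_grip_width(),arm.current_tool_pos(),arm.current_contact_force())
arm.servo_line(corner("near_left",.07),speed=.15)
press("near_left")
E
```

```text
1 [-0.77665313  0.16282588  0.72862857  2.03062448 -0.1292284   0.99284679
  0.17724111]
-1 [-1.15339978  0.31211595  1.24508934  2.04271595 -0.34759334  1.02376906
 -2.71794471]
1
3.9 0.0003738565688450986 [0.49924567 0.00129954 0.1999494 ] [0.00736708 0.56507591 0.90984335]
near_left True z [0.4987 0.0006 0.0276] dF [-0.51  0.66  7.45] t 6.3333
```

Near-left went down to 27.6 mm, which looks like a dip. I'll check the other corners for comparison.

```bash
python3 - <<'E'
from act import *
for n in("near_right","far_right","far_left"):
    arm.servo_line(corner(n,.07),speed=.15)
    press(n)
p,d=cams.grab_frame("top");cv2.imwrite("pics/top1.png",p[:,:,::-1])
E
```

```text
near_right True z [ 0.5167 -0.1082  0.0322] dF [-1.91  0.54 11.  ] t 9.0
far_right True z [ 0.645  -0.0874  0.0323] dF [-2.32  0.26  8.58] t 11.7583
far_left True z [0.6274 0.0212 0.0323] dF [-0.83 -1.06  8.73] t 14.3833
```

Near-left dips 4.6 mm; the other three are firm at 32.2–32.3 mm. Now I'll press lever near-left.

```bash
python3 - <<'E'
from act import *
n="near_left"
arm.servo_line(paddle(n,.07),speed=.15)
arm.servo_line(paddle(n,.045),speed=.1); arm.dwell(.2)
f0=arm.current_contact_force()
p,d=cams.grab_frame("scene");cv2.imwrite("pics/sc2.png",cv2.resize(p[200:310,240:400,::-1],None,fx=5,fy=5,interpolation=cv2.INTER_CUBIC))
h=arm.servo_line(paddle(n,.034),speed=.03,threshold=2.5)
print(h,arm.current_tool_pos().round(4),(arm.current_contact_force()-f0).round(2))
h=arm.servo_line(paddle(n,.012),speed=.015,threshold=20)
print(h,arm.current_tool_pos().round(4),(arm.current_contact_force()-f0).round(2),arm.current_time_s())
E
```

```text
True [0.4985 0.0654 0.0334] [0.91 0.25 2.57]
True [0.4986 0.0656 0.0167] [-4.12  0.5  19.42] 18.1583
```

View pics/sc2.png

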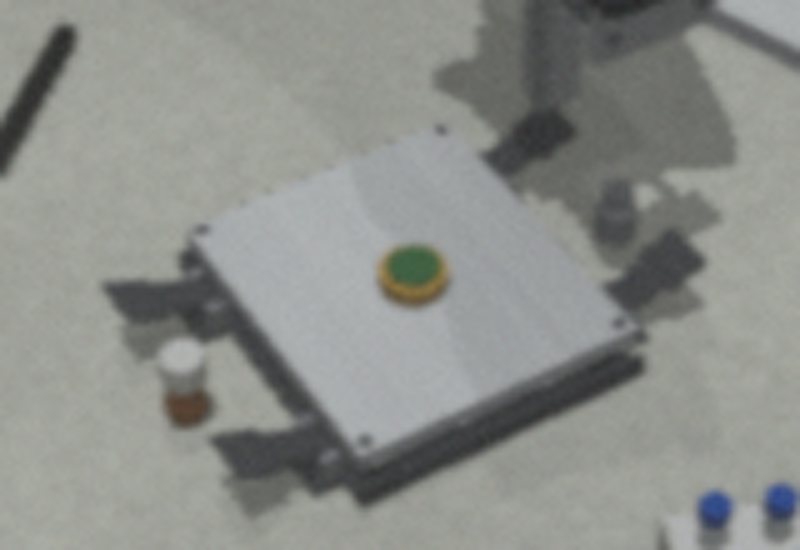

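The picture shows the fingers above the near-left paddle (~550,125) and everything undisturbed. The lever stopped hard at 16.7 mm with 19 N, so it is on its stop. I'll back off, re-check the corner, then retreat and look.

```bash
python3 - <<'E'
from act import *
n="near_left"
arm.servo_line(paddle(n,.07),speed=.1)
arm.servo_line(corner(n,.07),speed=.15)
press(n)
arm.servo_line(corner(n,.2),speed=.2)
arm.set_joints([-1.333,.426,.074,1.606,-.034,1.111,-.067])
arm.dwell(.3)
a=cv2.imread("pics/top0.png")
p,d=cams.grab_frame("top");p=p[:,:,::-1].copy();cv2.imwrite("pics/top3.png",p)
s,_=cams.grab_frame("scene")
cv2.imwrite("pics/sc3.png",cv2.resize(s[200:310,240:400,::-1],None,fx=5,fy=5,interpolation=cv2.INTER_CUBIC))
cv2.imwrite("pics/top3c.png",cv2.resize(p[190:315,255:415],None,fx=4.8,fy=4.8,interpolation=cv2.INTER_CUBIC))
df=cv2.blur(cv2.absdiff(a,p).max(2),(3,3)); n_,l,st,ce=cv2.connectedComponentsWithStats((df>14).astype(np.uint8))
for i in range(1,n_):
    if st[i][4]>8: print(st[i])
print(arm.current_time_s(),arm.current_contact_force())
E
```

```text
near_left True z [4.99e-01 4.00e-04 3.17e-02] dF [-0.43  0.48  8.64] t 20.65
[279 287   3   4  10]
[  0 383   4   4  14]
24.7667 [-0.32015783 -0.28062584 -0.20049858]
```

View pics/sc3.png

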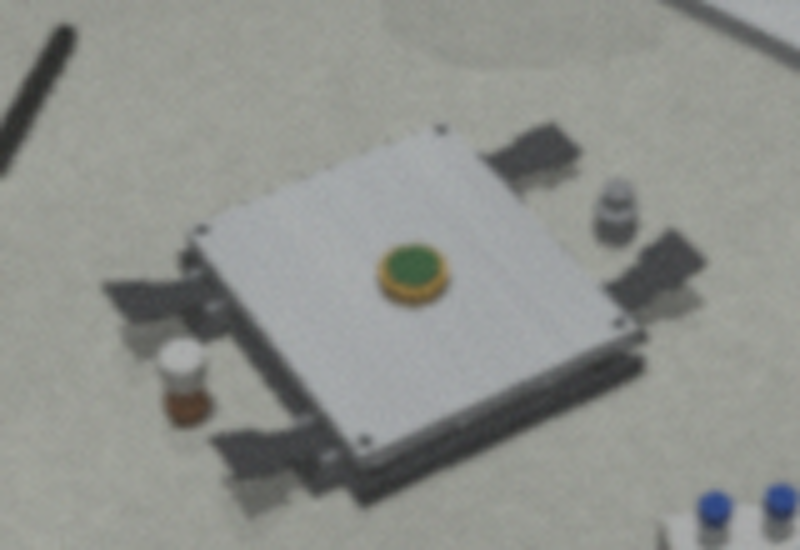

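View pics/top3c.png

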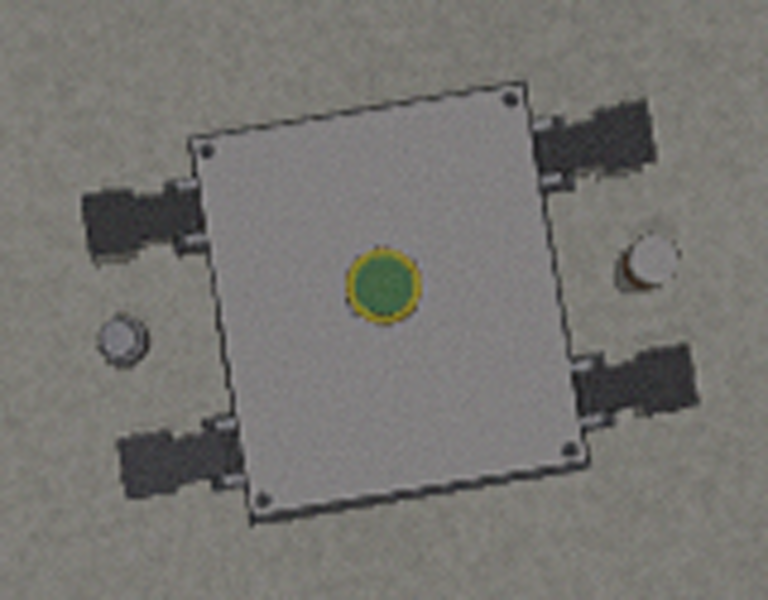

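The pictures show the near-left paddle down, the other three up, and nothing else moved. The corner is now firm, but at 31.7 mm against 32.2, and my check press might have nudged the lever back. There is time left to re-seat it and measure its height.

```bash
python3 - <<'E'
from act import *
n="near_left"
arm.move_pose(paddle(n,.15),quat(1))
arm.servo_line(paddle(n,.03),speed=.1); arm.dwell(.2)
f0=arm.current_contact_force()
h=arm.servo_line(paddle(n,.014),speed=.012,threshold=2.5)
print(h,arm.current_tool_pos().round(4),(arm.current_contact_force()-f0).round(2))
h=arm.servo_line(paddle(n,.012),speed=.01,threshold=22)
print(h,arm.current_tool_pos().round(4),(arm.current_contact_force()-f0).round(2),arm.current_time_s())
arm.servo_line(paddle(n,.15),speed=.15)
arm.set_joints([-1.333,.426,.074,1.606,-.034,1.111,-.067]); arm.dwell(.3)
a=cv2.imread("pics/top3.png");p,d=cams.grab_frame("top");p=p[:,:,::-1].copy();cv2.imwrite("pics/top4.png",p)
df=cv2.blur(cv2.absdiff(a,p).max(2),(3,3));print("changed px in plate area",int((df[190:315,255:415]>14).sum()))
print(arm.current_time_s(),arm.current_contact_force(),np.abs(arm.current_dq()).max())
arm.hand_in()
E
```

```text
True [0.4986 0.0651 0.0172] [1.07 0.38 2.82]
True [0.4987 0.0652 0.0167] [-3.78 -0.04 17.35] 29.7667
changed px in plate area 0
33.35 [-0.0917888   0.18528867 -0.61061563] 0.0015831040048102764
the job is handed in; nothing more can be done
```

The rocking corner was near-left. I pressed its shim lever flat onto its stop, and the plate is now firm there. The job was handed in at about 33 s.

- **Finding the corner:** I pressed all four with the shut fingertips. Near-left dipped to 27.6 mm; the other three stayed firm at 32.2–32.3 mm.
- **Lever:** It came to rest against a hard stop, with the paddle at 16.7 mm and about 19 N on it.
- **Corner afterwards:** It held firm under an 8.6 N press, at 31.7 mm. That is about 0.5 mm lower than the other corners.
- **Second lever press:** In case that check press had pushed the lever back, I pressed it again. First touch was at 17.2 mm and the hard stop was again at 16.7 mm, so it had hardly moved, if at all. I did not press the corner again after that.
- **Last pictures:** The before-and-after top views differ only in a few pixels at the near-left paddle and at the picture's left edge, and the top view showed no change in the plate area after the second press. The other three levers are up, the plate, bubble level, weight and vial have not moved, and the arm is back at its start, clear of everything.

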